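Clean the sample racks and return them to the loading deck

ROBOT

A 7-joint arm with a two-finger parallel gripper is mounted at the origin on the work surface. World frame = base frame: x ahead of the robot, y to its left, z up, the work surface at z = 0. Lengths are in m, angles in rad, forces in N, time in s.
With the tool pointing down it reaches from about 0.425 to 0.95 m from the base axis. Payload 16.7 kg.
Tool frame: the origin (TCP) lies on the front face of the gripper's body, between the roots of the fingers; the fingertips stand 97 mm ahead of it and the grasp point (between the pads) lies 78 mm ahead of it; z points along the fingers, y is the line along which they close (so a half turn about z gives the same grasp; the last joint's range is limited). The gripper opens to 94 mm and grips with 3 to 60 N. Pads are 16 mm wide; open, the fingers measure 119 mm over their backs; the gripper's body (75 mm by 177 mm) begins 78 mm behind the grasp point.
Start: joints at [1.069, 0.426, 0.074, 1.606, -0.034, 1.111, -0.067], TCP at [0.233, -0.634, 0.303] pointing down, gripper open.
Joint ranges: [-2.85, 2.85], [-0.5, 2.14], [-1.23, 1.37], [0.21, 2.46], [-1.02, 4.16], [0.16, 2.05], [-2.73, 2.73]. Speed limits (rad/s): [1.89, 1.89, 2.39, 2.39, 3.01, 3.01, 3.01].

INTERFACE

Orientations are given as a rotation vector (axis times angle).
In Python, from station import bot, eyes gives the robot as it stands.
- The arm moves only by the tool apply_moves, never from a script. Its arguments are lists of equal length, an entry for each row: "claw": the opening, from 0 (shut) to 1 (fully open); "dp": the shift along the tool's x, y, z in cm, a list of three; "delta_rot": the turn, a rotation vector about the tool's x, y, z in degrees, a list of three. In form: {"claw": [claw, ...], "dp": [[dx, dy, dz], ...], "delta_rot": [[ax, ay, az], ...]}. A call has 1 to 20 rows; each row shifts and turns the commanded pose from where the row before left it, along the tool's axes as they then stand; what a row does not reach is not made up. A row lasts 1/8 s, in which the tool goes at most 62.5 mm and 10.7 degrees, less where a joint would pass 70% of its speed; a pose out of reach is approached as far as the arm can. A call with a gripper value outside its range is refused whole. The fingers move at their own pace and stop on an object; "force" is the grip in N (left out, the last holds). Time passes only in rows, so rows that do not move let the fingers close. It gives the time, the measured TCP pose, the force, the opening and the grip force at its end, in the units of the state.
- bot.sense(): the state, without advancing time (a new reading comes with each control period).
- eyes.get_image(name): name is "scene" or "top"; returns a dict with "img" (480x640x3 uint8, red, green, blue), "intrinsics" (3x3 intrinsics, pixels), "R" (3x3) and "t" (3): a world point X has camera coordinates R X + t. Camera axes: x right, y down, z forward; pixel columns grow to the right and rows downward; lengths in m; the calibration is good to about 2 mm. A picture is of the moment at which its call begins. There is no depth.
- bot.close_job(): hands the job in; it is judged then, once.
The state is a dict: "t": time; "joint_pos": joint angles; "joint_velocities": joint speeds; "tau": joint torques, N m; "ee_pos": TCP position; "tool_rot": TCP orientation; "wrist_force": force on the tool from outside, world axes, zero at the start; "wrist_torque": the same for the moment, N m; "width": finger opening in m; "finger_force": force on a finger pad.
Only numpy, scipy, OpenCV 4.12 (cv2) and the standard library are available. Lean on these libraries where they do the work, as an engineer would, in place of code of your own. Each camera call takes 0.05 s, during which the arm holds its last target. There are 200 camera calls.

TASK

Stand every handled sample rack that is on the bench upright in the steel draining tray, then press the cleaner can's cap fully down and let it spring back up. With all the racks still in the tray, squeeze the air gun's trigger up to its pressure point and keep it there for about a second without breaking through, then squeeze on through the pressure point fully into the second stage for about a second, and let go. Finally stand each rack lengthwise in a lane of its own on the loading deck, flat on the lane floor and wholly on the deck; do not knock over or push away the tip box, the tube or the reagent jar.

Things in the scene. Friction and masses are not known exactly. Their poses are not given: they have to be found in the camera images.
- rack1: white plastic sample rack: a block 90 (x) x 46 (y) x 40 mm high with two rows of four dark wells on top, and a central upright fin handle 50 mm long (x), 10 mm thick (y; a 13 mm lip on top) rising from 40 to 92 mm height. 0.1 to 0.2 kg. Origin: centre of the underside, z up; x is lengthwise (either end may lead). There are two or three racks in a run; an absent one reads None.
- rack2: white plastic sample rack: a block 90 (x) x 46 (y) x 40 mm high with two rows of four dark wells on top, and a central upright fin handle 50 mm long (x), 10 mm thick (y; a 13 mm lip on top) rising from 40 to 92 mm height. 0.1 to 0.2 kg. Origin: centre of the underside, z up; x is lengthwise (either end may lead). There are two or three racks in a run; an absent one reads None.
- rack3: white plastic sample rack: a block 90 (x) x 46 (y) x 40 mm high with two rows of four dark wells on top, and a central upright fin handle 50 mm long (x), 10 mm thick (y; a 13 mm lip on top) rising from 40 to 92 mm height. 0.1 to 0.2 kg. Origin: centre of the underside, z up; x is lengthwise (either end may lead). There are two or three racks in a run; an absent one reads None.
- tray: fixed open steel draining tray, outside 200 (x) x 240 (y) x 28 mm high, walls and floor 5 mm thick. Origin: centre of the underside. A rack standing in it has its origin about 5 mm above the tray's. It holds three racks side by side, lengthwise along x, at y = -72, 0, +72 mm.
- deck: fixed cream loading deck, 150 (x) x 202 (y) mm, floor 10 mm high, with four ribs (4 mm wide, rising 10 mm above the floor, along x) that bound three open-ended lanes of 62 mm clear width centred at y = -66, 0, +66 mm. Origin: centre of the underside; lanes run along its x. A rack in a lane has its origin about 10 mm above the deck's.
- gun: fixed in-line air gun lying level on a stand (a 20 mm post on a 12 mm base plate). Origin: on the bench under the trigger's middle, z up; nozzle to +x (tip 76 mm ahead). Grey body 100 (x) x 30 (y) x 36 mm (z), its middle 105 mm up, flat back at y = -15 mm. Black trigger paddle 60 (x) x 10 (y) x 36 mm (z) on its +y side, middle 105 mm up. Clear above and beside the paddle.
- trigger_first (a joint): first-stage travel of the trigger paddle towards the gun body (gun's -y), in m: 0 free, 0.008 at the pressure point. Spring 2 N rising to 5 N. The paddle's outer face is at y = +41 mm of the gun when free, +33 mm at the pressure point, +26 mm fully in.
- trigger_second (a joint): further travel of the trigger beyond the pressure point, in m: 0 until the force on the paddle exceeds about 10 N, 0.007 fully in at about 14 N. Springs back when released.
- can: fixed aluminium cleaner can, 56 mm diameter, on a black foot. Origin: centre of its underside. On top stands a round white spray cap, 38 mm diameter and 22 mm high, on the same axis; the cap's flat top is 144 mm above the origin when up.
- spray_cap (a joint): downward travel of the can's spray cap, in m: 0 up, 0.009 fully down; spring 3 N rising to 7.5 N. It springs back when released.
- tip_box: bystander: blue pipette-tip box 85 x 60 x 45 mm high, standing among the racks; origin at the centre of its underside.
- tube: bystander: glass sample tube with a white cap, about 118 mm long and 16 mm thick, lying on the bench; origin under its middle, long axis x.
- reagent: bystander: amber reagent jar, 52 mm diameter, 100 mm high; origin at the centre of its underside.
Things that resemble listed ones, but are neither listed nor needed, are in the scene too. Several things look just like the gun: the one meant starts farthest to the robot's right.

How it is judged:
By the outcome, as a careful person would: the job done as asked, in the order asked, and still so for the second after the job is handed in, with the robot touching nothing.
Of rack1, rack2, rack3 only 2 to 3 are there at a start; the rules pass over those that are not, and their reading is None.
At some moment in a run one of rack1, rack2, rack3 may be knocked a few centimetres aside while the robot is not near it.
It also fails if it takes over 210 s, if anything falls off the work surface, if the arm or the gripper's body presses on something with over 40 N, if the wrist force passes 120 N, or if a joint passes its speed limit or range.

## Working session

There is one attempt and no reset: what is moved stays moved. The work goes in short steps, Python scripts to look and compute and a tool call to move; the robot and the scene stay as the last step left them, time stands still between calls to the robot, and variables do not carry over. Pictures are saved under pics/ and viewed, at most 14 in all, crops included, and the job is handed in when it is done.

Besides the shell and the picture viewer there is one more tool, called after "Call:" as a command line: name --argument value ..., lists and objects as JSON in quotes. apply_moves: Moves the arm, as the interface text tells. Its arguments: {"type":"object","properties":{"claw":{"type":"array"},"dp":{"type":"array"},"delta_rot":{"type":"array"},"force":{"type":"number"}},"required":["claw","dp","delta_rot"]}

```bash
mkdir -p pics; ls; cat > h.py <<'E'
import numpy as np, cv2
from scipy.spatial.transform import Rotation as Ro
from station import bot, eyes
def snap(n,f):
    d=eyes.get_image(n); cv2.imwrite(f'pics/{f}.png',d['img'][:,:,::-1]); np.savez(f'pics/{f}.npz',**d); return d
def load(f): return np.load(f'pics/{f}.npz')
def px2w(d,u,v,z):
    r=np.linalg.inv(d['intrinsics'])@[u,v,1]; R,t=d['R'],d['t']
    c=-R.T@t; r=R.T@r; return c+r*(z-c[2])/r[2]
def w2px(d,X):
    p=d['intrinsics']@(d['R']@np.array(X)+d['t']); return p[:2]/p[2]
def crop(f,x0,y0,x1,y1,s,o):
    im=cv2.imread(f'pics/{f}.png')[y0:y1,x0:x1]; cv2.imwrite(f'pics/{o}.png',cv2.resize(im,None,fx=s,fy=s,interpolation=cv2.INTER_CUBIC))
E
python3 - <<'E'
from h import *
for n in('scene','top'):
    d=snap(n,n+'0'); print(n,-d['R'].T@d['t'],d['R'].round(3).tolist(),d['intrinsics'].tolist())
s=bot.sense();print(s)
E
```

```text
pics
scene [0.97376168 0.66962471 0.69205659] [[-0.83, 0.557, 0.006], [0.317, 0.481, -0.817], [-0.458, -0.677, -0.576]] [[464.1208464345189, 0.0, 311.76003648178875], [0.0, 464.1208464345189, 247.15406714909543], [0.0, 0.0, 1.0]]
top [ 0.44635739 -0.02424624  1.09067217] [[-0.004, -1.0, 0.005], [-0.999, 0.004, -0.048], [0.048, -0.005, -0.999]] [[456.0159400074697, 0.0, 316.6800467488669], [0.0, 456.0159400074697, 235.85332948800595], [0.0, 0.0, 1.0]]
{'t': 0.1, 'joint_pos': array([ 1.06948279,  0.42668344,  0.07387222,  1.60649479, -0.03408757,
        1.11076795, -0.06707102]), 'joint_velocities': array([-0.0004365 , -0.00158077, -0.00064063, -0.00130362,  0.00127576,
        0.00164553, -0.00024614]), 'tau': array([ 7.28340194e-03, -9.37480474e+01,  3.67647886e+00, -4.55042911e+01,
       -4.86598921e-02,  1.70291984e-02,  1.26239415e-04]), 'ee_pos': array([ 0.23248846, -0.63342875,  0.3020581 ]), 'tool_rot': array([-3.09207640e+00, -5.49576682e-01,  4.48475988e-04]), 'wrist_force': array([ 0.47281747, -0.58194912, -0.54063163]), 'wrist_torque': array([-0.01035546,  0.02489141,  0.00590455]), 'finger_force': 0.0, 'width': 0.09404446588246244}
```

View pics/top0.png

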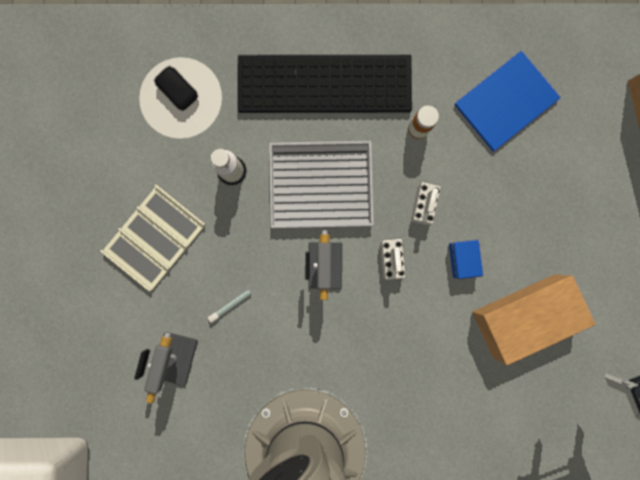

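View pics/scene0.png

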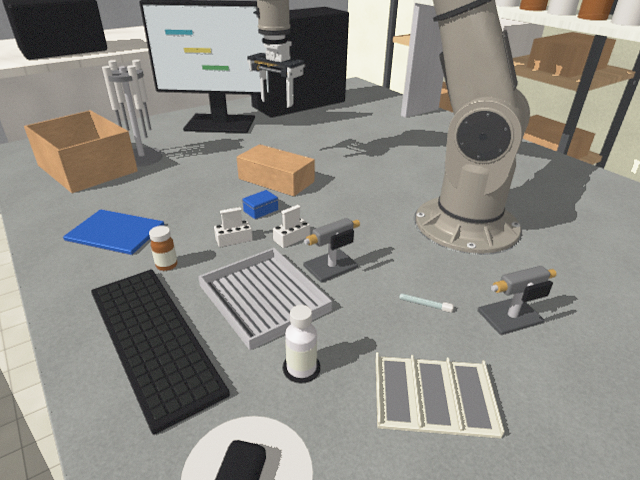

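Top view: two racks at (427,203) and (393,260), tray (321,185), deck (153,240), can (228,165), tip box (466,259), tube (230,306), jar (424,121). The gun candidates are (322,267) and (165,365). In this view image right is the robot's right, so (322,267) is the one meant. I'll confirm that in an enlarged crop.

```bash
python3 - <<'E'
from h import *
crop('top0',290,130,490,300,4,'c1')
crop('top0',95,130,285,300,4,'c2')
E
```

```text
(no output)
```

View pics/c1.png

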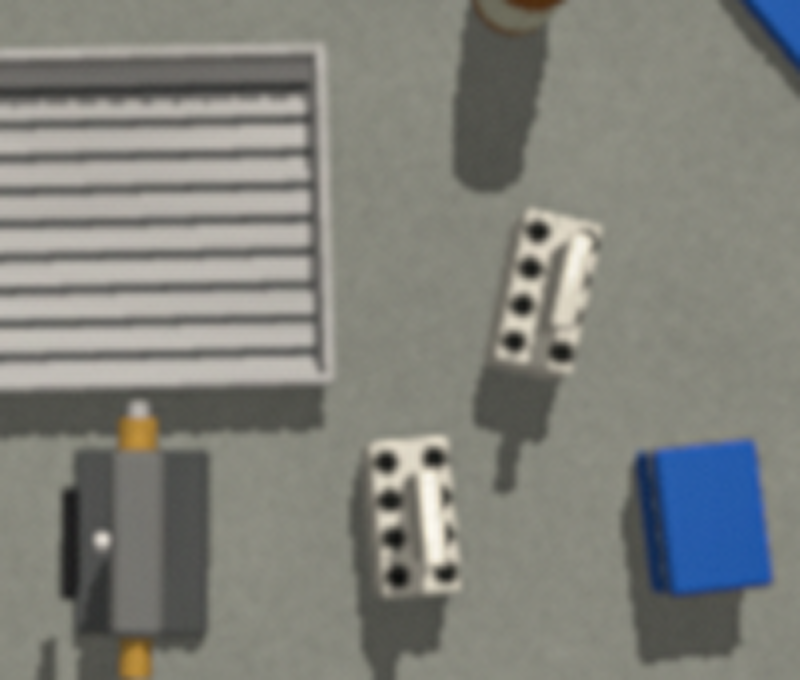

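View pics/c2.png

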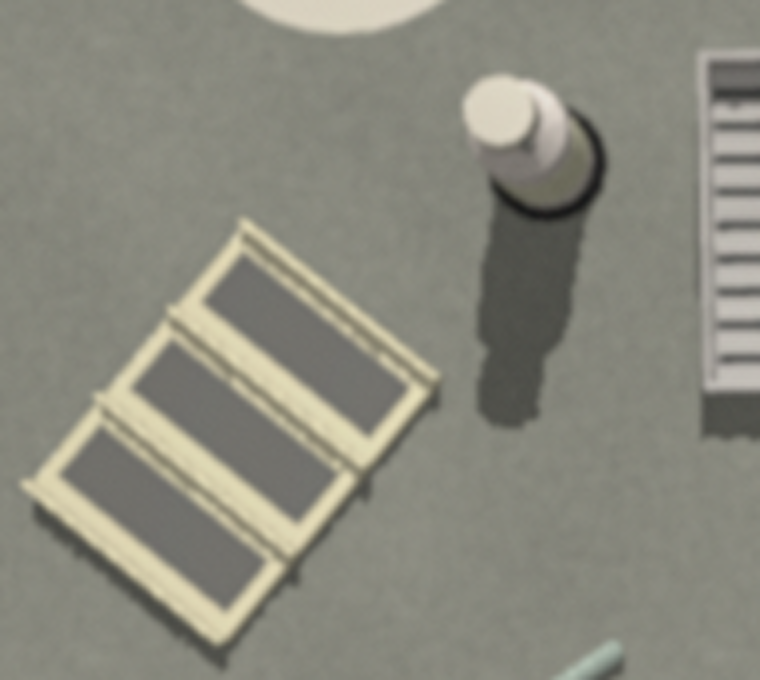

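The crop shows the gun at about (324,265), with its nozzle up (+x) and paddle at left (+y), as described. Rack, deck and tray corners are readable.

```bash
python3 - <<'E'
from h import *
d=load('top0')
def P(pts,z,o): return np.array([px2w(d,o[0]+u/4,o[1]+v/4,z) for u,v in pts])
A,B=(290,130),(95,130)
def rep(n,q): print(n,'c',q.mean(0).round(4),'edges',[(round(float(np.linalg.norm(e)),4),round(float(np.degrees(np.arctan2(e[1],e[0]))),1)) for e in np.roll(q,-1,0)-q])
rep('rackA',P([(530,208),(602,225),(572,375),(495,362)],.04,A))
rep('rackB',P([(368,440),(446,435),(462,590),(385,598)],.04,A))
rep('tray',np.vstack([P([(323,45),(330,384)],.028,A),P([(706,392),(700,52)],.028,B)]))
rep('deck',P([(245,220),(440,378),(220,645),(25,485)],.02,B))
rep('cap',P([(500,110)],.144,B))
rep('body',P([(112,450),(163,450),(163,633),(112,633)],.123,A))
rep('paddleouter',P([(64,488),(64,598)],.123,A)); print(P([(64,488),(64,598)],.123,A))
rep('box',P([(650,455),(755,440),(772,583),(670,592)],.045,A))
for u,v in((212,318),(249,293)): print('tube',px2w(d,u,v,.01))
print('jar',px2w(d,429,115,.1)); print(px2w(d,325,237,.105))
E
```

```text
rackA c [ 0.5723 -0.2865  0.04  ] edges [(0.0429, -103.6), (0.0892, 167.8), (0.0451, 80.2), (0.0922, -13.6)]
rackB c [ 0.4435 -0.2069  0.04  ] edges [(0.0452, -86.6), (0.0895, -174.9), (0.0446, 95.7), (0.0913, 5.5)]
tray c [ 0.6187 -0.0406  0.028 ] edges [(0.2003, -179.4), (0.2359, 90.9), (0.2006, 1.1), (0.2375, -89.2)]
deck c [0.4951 0.3541 0.02  ] edges [(0.1489, -129.1), (0.2008, 140.8), (0.1485, 50.9), (0.2007, -39.1)]
cap c [0.6573 0.1728 0.144 ] edges [(0.0, 0.0)]
body c [ 0.4307 -0.0451  0.123 ] edges [(0.0271, -90.2), (0.0967, 179.7), (0.0269, 89.7), (0.0967, -0.2)]
paddleouter c [ 0.43   -0.0062  0.123 ] edges [(0.0581, 179.8), (0.0581, -0.2)]
[[ 0.45905506 -0.00624354  0.123     ]
 [ 0.40093846 -0.00607313  0.123     ]]
box c [ 0.4418 -0.3761  0.045 ] edges [(0.0612, -82.1), (0.0824, -174.4), (0.0588, 94.8), (0.0791, 7.3)]
tube [0.30643694 0.2171461  0.01      ]
tube [0.36450596 0.13045601 0.01      ]
jar [ 0.76032109 -0.27800396  0.1       ]
[ 0.49156855 -0.04711484  0.105     ]
```

```bash
cat >> h.py <<'E'
def plan(x,y,z,yaw):
    "tool down; yaw of tool x (mod 180). turn first, then dp along the turned tool axes"
    s=bot.sense(); R=Ro.from_rotvec(s['tool_rot']).as_matrix(); p=s['ee_pos']
    cur=np.degrees(np.arctan2(R[1,0],R[0,0])); dy=(yaw-cur+90)%180-90; yt=np.radians(cur+dy)
    Rt=np.array([[np.cos(yt),np.sin(yt),0],[np.sin(yt),-np.cos(yt),0],[0,0,-1]])
    rv=Ro.from_matrix(R.T@Rt).as_rotvec(degrees=True)
    dp=Rt.T@(np.array([x,y,z])-p)*100
    print('p',p.round(4),'cur yaw',cur.round(1),'tilt',np.degrees(np.arccos(-R[2,2])).round(2),'TURN',rv.round(2),'DP',dp.round(2),'rows>=',int(np.ceil(np.linalg.norm(dp)/5)),'w',s['width'].round(4),'ff',s['finger_force'].round(2),'wf',s['wrist_force'].round(1),'t',s['t'],'j7',s['joint_pos'].round(2))
E
python3 -c "
from h import *
plan(.4435,-.207,.26,5)"
```

```text
Traceback (most recent call last):
  File "h.py", line 21, in plan
    print('p',p.round(4),'cur yaw',cur.round(1),'tilt',np.degrees(np.arccos(-R[2,2])).round(2),'TURN',rv.round(2),'DP',dp.round(2),'rows>=',int(np.ceil(np.linalg.norm(dp)/5)),'w',s['width'].round(4),'ff',s['finger_force'].round(2),'wf',s['wrist_force'].round(1),'t',s['t'],'j7',s['joint_pos'].round(2))
                                                                                                                                                                                   ^^^^^^^^^^^^^^^^
AttributeError: 'float' object has no attribute 'round'
```

```bash
sed -i "s/s\['width'\].round(4)/round(float(s['width']),4)/;s/s\['finger_force'\].round(2)/round(float(s['finger_force']),2)/" h.py
python3 -c "
from h import *
plan(.4435,-.207,.26,5)"
```

```text
p [ 0.2325 -0.6334  0.3021] cur yaw 20.2 tilt 0.06 TURN [-6.000e-02  1.000e-02  1.516e+01] DP [ 24.74 -40.64   4.21] rows>= 10 w 0.094 ff 0.0 wf [ 0.5 -0.6 -0.5] t 0.1 j7 [ 1.07  0.43  0.07  1.61 -0.03  1.11 -0.07]
```

Call:
apply_moves --claw '[0.55,0.55,0.55,0.55,0.55,0.55,0.55,0.55,0.55,0.55,0.55,0.55,0.55,0.55]' --dp '[[0,0,0],[0,0,0],[2.06,-3.39,0.35],[2.06,-3.39,0.35],[2.06,-3.39,0.35],[2.06,-3.39,0.35],[2.06,-3.39,0.35],[2.06,-3.39,0.35],[2.06,-3.39,0.35],[2.06,-3.39,0.35],[2.06,-3.39,0.35],[2.06,-3.39,0.35],[2.06,-3.39,0.35],[2.06,-3.39,0.35]]' --delta_rot '[[0,0,7.6],[0,0,7.6],[0,0,0],[0,0,0],[0,0,0],[0,0,0],[0,0,0],[0,0,0],[0,0,0],[0,0,0],[0,0,0],[0,0,0],[0,0,0],[0,0,0]]' --force 15

```text
t: 1.85
ee_pos: [0.444, -0.2058, 0.2605]
tool_rot: [-3.139, -0.136, 0.0]
wrist_force: [1.1, 0.5, -0.1]
width: 0.0515
finger_force: 0.0
```

```bash
python3 -c "
from h import *
d=snap('top','t1'); snap('scene','s1'); crop('s1',170,130,410,310,3,'s1c')
plan(.4435,-.207,.145,5)"
```

```text
p [ 0.4451 -0.2034  0.2603] cur yaw 5.2 tilt 0.07 TURN [-0.07  0.    0.24] DP [-0.19  0.34 11.53] rows>= 3 w 0.0513 ff 0.0 wf [0.3 0.  0. ] t 1.95 j7 [ 0.42  0.18 -0.14  2.05  0.03  0.92 -1.21]
```

View pics/s1c.png

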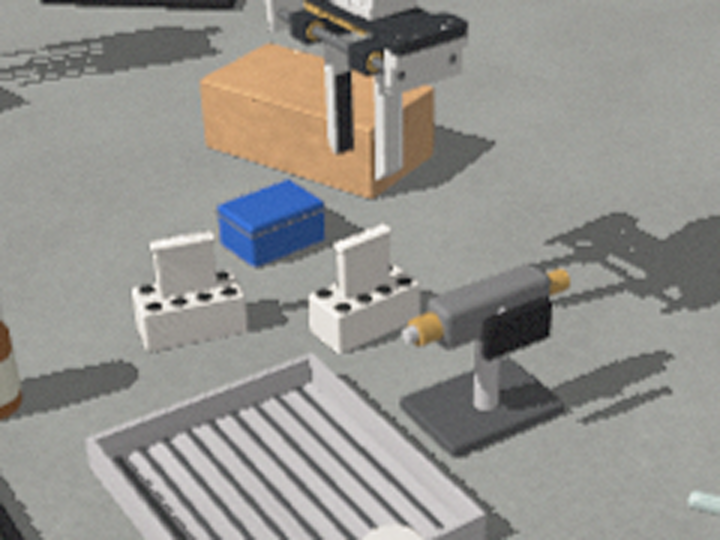

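The scene crop shows both racks undisturbed (fins at about (183,262) and (362,260) in the crop) with the fingers above rack B. Descending to grasp it.

Call:
apply_moves --claw '[0.55,0.55,0.55,0.55,0.0,0.0,0.0,0.0,0.0]' --dp '[[-0.19,0.34,2.9],[0,0,2.9],[0,0,2.9],[0,0,2.9],[0,0,0],[0,0,0],[0,0,0],[0,0,0],[0,0,0]]' --delta_rot '[[0,0,0],[0,0,0],[0,0,0],[0,0,0],[0,0,0],[0,0,0],[0,0,0],[0,0,0],[0,0,0]]'

```text
t: 3.08
ee_pos: [0.4423, -0.2106, 0.1453]
tool_rot: [3.138, 0.136, 0.001]
wrist_force: [-1.9, 1.3, 7.7]
width: 0.0095
finger_force: 15.0
```

```bash
python3 -c "
from h import *
plan(.6187,-.112,.26,.5)"
```

```text
p [ 0.4423 -0.2106  0.1453] cur yaw 5.0 tilt 0.05 TURN [ 0.02 -0.04  4.45] DP [ 17.72  -9.71 -11.47] rows>= 5 w 0.0095 ff 15.0 wf [-1.9  1.3  7.7] t 3.075 j7 [ 0.42  0.35 -0.12  2.14  0.07  0.66 -1.24]
```

Call:
apply_moves --claw '[0,0,0,0,0,0,0,0,0,0,0]' --dp '[[0,0,-1.0],[0,0,-3.5],[0,0,-3.5],[0,0,-3.5],[0,0,0],[3.55,-1.94,0],[3.55,-1.94,0],[3.55,-1.94,0],[3.55,-1.94,0],[3.55,-1.94,0],[0,0,0]]' --delta_rot '[[0,0,0],[0,0,0],[0,0,0],[0,0,0],[0,0,4.45],[0,0,0],[0,0,0],[0,0,0],[0,0,0],[0,0,0],[0,0,0]]'

```text
t: 4.45
ee_pos: [0.6205, -0.1096, 0.2598]
tool_rot: [-3.14, -0.019, -0.001]
wrist_force: [-0.6, -0.9, -1.2]
width: 0.0102
finger_force: 15.0
```

```bash
python3 -c "
from h import *
d=snap('scene','s2'); snap('top','t2');crop('s2',150,60,420,340,2.1,'s2c')
plan(.6187,-.112,.155,.5)"
```

```text
p [ 0.6185 -0.1119  0.2598] cur yaw 0.5 tilt 0.03 TURN [-0.    0.03  0.03] DP [2.000e-02 1.000e-02 1.048e+01] rows>= 3 w 0.01 ff 15.0 wf [-1.2 -0.5 -0.4] t 4.55 j7 [ 0.21  0.4  -0.17  1.75  0.08  1.01 -1.55]
```

View pics/s2c.png

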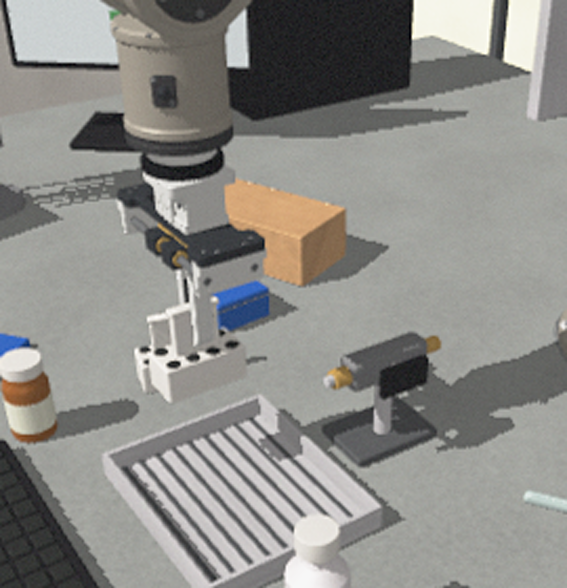

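The rack is held upright above the tray, at about (195,360) in the crop. Lowering it.

Call:
apply_moves --claw '[0,0,0,0,0,0,0,0.2,0.4,0.4,0.4,0.4,0.4,0.4]' --dp '[[0,0,3.0],[0,0,3.0],[0,0,3.0],[0,0,1.0],[0,0,0.6],[0,0,0.35],[0,0,0],[0,0,0],[0,0,0],[0,0,0],[0,0,-3],[0,0,-4],[0,0,-4],[0,0,0]]' --delta_rot '[[0,0,0],[0,0,0],[0,0,0],[0,0,0],[0,0,0],[0,0,0],[0,0,0],[0,0,0],[0,0,0],[0,0,0],[0,0,0],[0,0,0],[0,0,0],[0,0,0]]'

```text
t: 6.3
ee_pos: [0.62, -0.1121, 0.2636]
tool_rot: [3.141, 0.014, 0.008]
wrist_force: [0.6, -0.1, -0.8]
width: 0.0371
finger_force: 0.0
```

```bash
python3 -c "
from h import *
plan(.5723,-.2865,.26,-12.9)
snap('top','t3'); crop('t3',260,120,500,300,3.3,'t3c')"
```

```text
p [ 0.62   -0.1121  0.2636] cur yaw 0.5 tilt 0.3 TURN [ 0.  -0.3 13.4] DP [-0.76 18.06  0.36] rows>= 4 w 0.0371 ff 0.0 wf [ 0.6 -0.1 -0.8] t 6.3 j7 [ 0.21  0.39 -0.18  1.74  0.08  1.01 -1.55]
```

View pics/t3c.png

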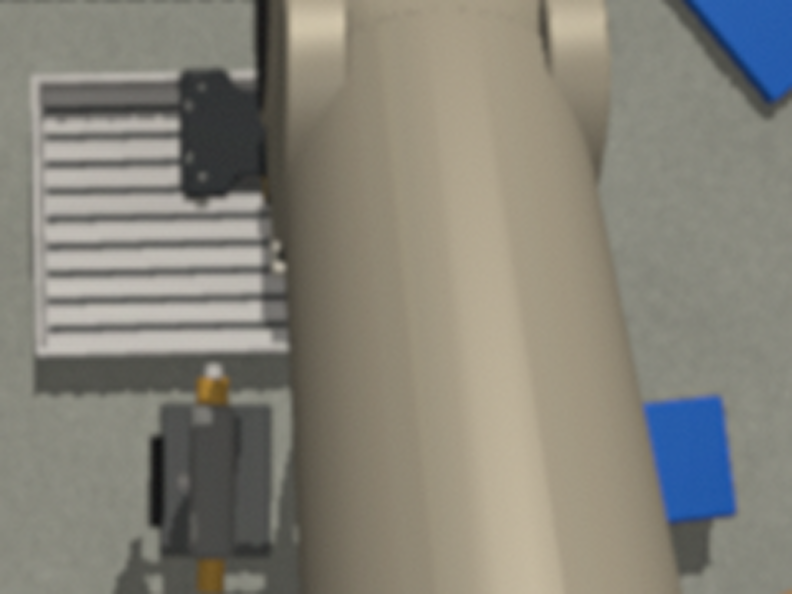

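The arm hides the racks from above, so I'll move over rack A and check from the scene camera.

Call:
apply_moves --claw '[0.55,0.55,0.55,0.55,0.55,0.55,0.55]' --dp '[[0,0,0],[0,0,0],[-0.19,4.5,0.1],[-0.19,4.5,0.1],[-0.19,4.5,0.1],[-0.19,4.5,0.1],[0,0,0]]' --delta_rot '[[0,-0.3,6.7],[0,0,6.7],[0,0,0],[0,0,0],[0,0,0],[0,0,0],[0,0,0]]'

```text
t: 7.22
ee_pos: [0.569, -0.2896, 0.255]
tool_rot: [3.119, -0.361, -0.012]
wrist_force: [1.2, 1.4, -0.7]
width: 0.052
finger_force: 0.0
```

```bash
python3 -c "
from h import *
snap('scene','s3'); crop('s3',170,130,370,350,2.7,'s3c')
plan(.5723,-.2865,.145,-12.9)"
```

```text
p [ 0.5701 -0.2871  0.2551] cur yaw -13.1 tilt 0.41 TURN [ 0.05  0.41 -0.16] DP [ 0.2  -0.11 11.01] rows>= 3 w 0.0518 ff 0.0 wf [ 0.4  0.7 -0.1] t 7.275 j7 [ 0.42  0.41 -0.07  1.73  0.04  1.01 -1.46]
```

View pics/s3c.png

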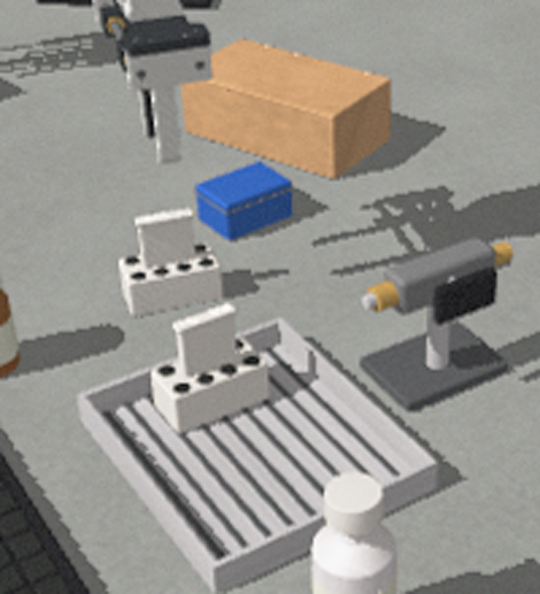

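Rack B stands in the tray at about (210,365) in the crop, and rack A is unmoved at (170,260). Grasping A.

Call:
apply_moves --claw '[0.55,0.55,0.55,0.55,0,0,0,0,0,0,0,0,0]' --dp '[[0.2,-0.11,2.75],[0,0,2.75],[0,0,2.75],[0,0,2.75],[0,0,0],[0,0,0],[0,0,0],[0,0,0],[0,0,0],[0,0,-2],[0,0,-4],[0,0,-6],[0,0,0]]' --delta_rot '[[0,0.41,0],[0,0,0],[0,0,0],[0,0,0],[0,0,0],[0,0,0],[0,0,0],[0,0,0],[0,0,0],[0,0,0],[0,0,0],[0,0,0],[0,0,0]]'

```text
t: 8.9
ee_pos: [0.5748, -0.2859, 0.2726]
tool_rot: [3.118, -0.353, 0.016]
wrist_force: [0.2, 0.8, -0.9]
width: 0.0101
finger_force: 15.0
```

```bash
python3 -c "
from h import *
plan(.6187,.0305,.265,.5)"
```

```text
p [ 0.5748 -0.2859  0.2726] cur yaw -12.9 tilt 0.61 TURN [  0.2   -0.58 -13.41] DP [  4.66 -31.6    0.76] rows>= 7 w 0.0101 ff 15.0 wf [ 0.2  0.8 -0.9] t 8.9 j7 [ 0.42  0.4  -0.07  1.72  0.03  1.02 -1.46]
```

Call:
apply_moves --claw '[0,0,0,0,0,0,0,0,0,0,0,0]' --dp '[[0,0,0],[0,0,0],[0.58,-3.95,0],[0.58,-3.95,0],[0.58,-3.95,0],[0.58,-3.95,0],[0.58,-3.95,0],[0.58,-3.95,0],[0.58,-3.95,0],[0.58,-3.95,0],[0,0,0],[0,0,0]]' --delta_rot '[[0,0,-6.7],[0,0,-6.7],[0,0,0],[0,0,0],[0,0,0],[0,0,0],[0,0,0],[0,0,0],[0,0,0],[0,0,0],[0,0,0],[0,0,0]]'

```text
t: 10.4
ee_pos: [0.6165, 0.0307, 0.2661]
tool_rot: [3.14, 0.013, 0.002]
wrist_force: [-0.2, -0.3, -1.0]
width: 0.0098
finger_force: 15.0
```

```bash
python3 -c "
from h import *
plan(.6187,.0305,.1505,.5)"
```

```text
p [0.6165 0.0307 0.2661] cur yaw 0.5 tilt 0.13 TURN [ 0.1  -0.08 -0.01] DP [ 0.22  0.02 11.56] rows>= 3 w 0.0098 ff 15.0 wf [-0.2 -0.3 -1. ] t 10.4 j7 [ 0.03  0.38 -0.23  1.77  0.1   1.01 -1.8 ]
```

Call:
apply_moves --claw '[0,0,0,0,0,0,0,0.2,0.4,0.4,0.4,0.4,0.4,0.4,0.4]' --dp '[[0.22,0,3.0],[0,0,3.0],[0,0,3.0],[0,0,1.5],[0,0,0.7],[0,0,0.38],[0,0,0],[0,0,0],[0,0,0],[0,0,0],[0,0,-3],[0,0,-5],[0,0,-5],[0,0,-3],[0,0,0]]' --delta_rot '[[0,0,0],[0,0,0],[0,0,0],[0,0,0],[0,0,0],[0,0,0],[0,0,0],[0,0,0],[0,0,0],[0,0,0],[0,0,0],[0,0,0],[0,0,0],[0,0,0],[0,0,0]]'

```text
t: 12.28
ee_pos: [0.6197, 0.0315, 0.3129]
tool_rot: [3.141, 0.014, 0.009]
wrist_force: [-0.1, -0.0, -0.8]
width: 0.0375
finger_force: 0.0
```

```bash
python3 -c "
from h import *
plan(.6573,.1728,.30,.5)
snap('scene','s4'); crop('s4',170,180,430,460,2.1,'s4c')
d=load('s4'); print(w2px(d,[.6573,.1728,.144]))"
```

```text
p [0.6197 0.0315 0.3129] cur yaw 0.5 tilt 0.35 TURN [ 0.06 -0.34 -0.  ] DP [  3.88 -14.1    1.29] rows>= 3 w 0.0375 ff 0.0 wf [-0.1 -0.  -0.8] t 12.275 j7 [ 0.03  0.34 -0.23  1.71  0.09  1.1  -1.79]
[301.80070125 310.42249126]
```

View pics/s4c.png

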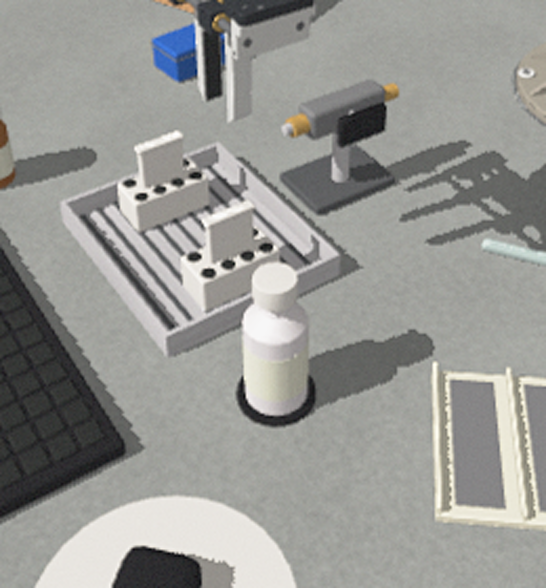

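Both racks stand upright in the tray. The cap top is at (300,311), which matches the prediction of (302,310). Next is pressing the can.

Call:
apply_moves --claw '[0,0,0,0,0,0,0,0]' --dp '[[0.97,-3.52,0.3],[0.97,-3.52,0.3],[0.97,-3.52,0.3],[0.97,-3.52,0.3],[0,0,2],[0,0,2],[0,0,1],[0,0,0]]' --delta_rot '[[0,0,0],[0,0,0],[0,0,0],[0,0,0],[0,0,0],[0,0,0],[0,0,0],[0,0,0]]'

```text
t: 13.32
ee_pos: [0.6563, 0.1714, 0.2471]
tool_rot: [3.14, 0.012, 0.0]
wrist_force: [-0.1, -0.2, 1.2]
width: 0.0005
finger_force: 0.0
```

```bash
python3 -c "
from h import *
plan(.6573,.1728,.231,.5)"
```

```text
p [0.6563 0.1714 0.2471] cur yaw 0.4 tilt 0.12 TURN [ 0.12 -0.01 -0.06] DP [ 0.11 -0.14  1.61] rows>= 1 w 0.0005 ff 0.0 wf [-0.1 -0.2  1.2] t 13.325 j7 [-0.16  0.49 -0.26  1.63  0.14  1.03 -2.03]
```

Press in small steps and read the force.

Call:
apply_moves --claw '[0,0,0,0,0,0]' --dp '[[0.1,-0.14,0.5],[0,0,0.4],[0,0,0.4],[0,0,0.2],[0,0,0.1],[0,0,0]]' --delta_rot '[[0,0,0],[0,0,0],[0,0,0],[0,0,0],[0,0,0],[0,0,0]]'

```text
t: 14.08
ee_pos: [0.658, 0.1739, 0.2328]
tool_rot: [3.141, 0.014, 0.005]
wrist_force: [-0.3, -1.1, 7.7]
width: 0.0005
finger_force: 3.6
```

Call:
apply_moves --claw '[0,0,0,0]' --dp '[[0,0,0.15],[0,0,0.1],[0,0,0],[0,0,0]]' --delta_rot '[[0,0,0],[0,0,0],[0,0,0],[0,0,0]]'

```text
t: 14.58
ee_pos: [0.6581, 0.174, 0.2322]
tool_rot: [3.141, 0.014, 0.007]
wrist_force: [-9.4, -4.6, 28.7]
width: 0.0008
finger_force: 14.1
```

The cap bottomed out at 28.7 N. Releasing, then moving to the gun's paddle side and turning so that the stiff side of the fingers pushes along -y.

Call:
apply_moves --claw '[0,0,0,0,0,0,0,0,0,0,0,0,0,0]' --dp '[[0,0,-1],[0,0,-3],[0,0,-4],[0,0,0],[0,0,0],[0,0,0],[0,0,0],[0,0,0],[0,0,0],[0,0,0],[0,0,0],[0,0,0],[0,0,0],[0,0,0]]' --delta_rot '[[0,0,0],[0,0,0],[0,0,0],[0,0,-9],[0,0,-9],[0,0,-9],[0,0,-9],[0,0,-9],[0,0,-9],[0,0,-9],[0,0,-9],[0,0,-9],[0,0,-9],[0,0,0]]'

```text
t: 16.32
ee_pos: [0.6574, 0.1737, 0.3094]
tool_rot: [2.211, 2.229, 0.0]
wrist_force: [0.2, 0.1, 0.2]
width: 0.0005
finger_force: 0.0
```

```bash
python3 -c "
from h import *
plan(.445,.035,.31,90)"
```

```text
p [0.6574 0.1737 0.3094] cur yaw 90.4 tilt 0.1 TURN [0.08 0.06 0.45] DP [-13.87 -21.24  -0.06] rows>= 6 w 0.0005 ff 0.0 wf [0.2 0.1 0.2] t 16.325 j7 [ 0.06  0.49 -0.58  1.56  0.28  1.18 -0.57]
```

Call:
apply_moves --claw '[0,0,0,0,0,0,0,0]' --dp '[[-2.32,-3.54,0],[-2.32,-3.54,0],[-2.32,-3.54,0],[-2.32,-3.54,0],[-2.32,-3.54,0],[-2.32,-3.54,0],[0,0,0],[0,0,0]]' --delta_rot '[[0,0,0.45],[0,0,0],[0,0,0],[0,0,0],[0,0,0],[0,0,0],[0,0,0],[0,0,0]]'

```text
t: 17.32
ee_pos: [0.4458, 0.0344, 0.3099]
tool_rot: [2.221, 2.217, 0.002]
wrist_force: [0.2, 0.3, 0.5]
width: 0.0008
finger_force: 0.0
```

```bash
python3 -c "
from h import *
plan(.445,.025,.190,90)
snap('top','t5'); snap('scene','s5'); crop('s5',170,130,450,370,2.1,'s5c')"
```

```text
p [0.4458 0.0344 0.3099] cur yaw 89.9 tilt 0.19 TURN [ 0.17  0.07 -0.11] DP [-0.94 -0.08 11.99] rows>= 3 w 0.0008 ff 0.0 wf [0.2 0.3 0.5] t 17.325 j7 [ 0.37  0.08 -0.62  2.06  0.06  1.02 -0.27]
```

View pics/s5c.png

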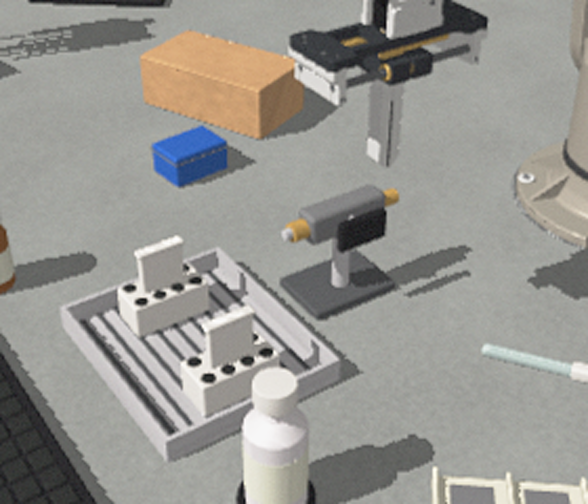

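The racks stand in the tray, the cap is up, and the fingers are above and to the +y side of the gun. Descend beside the paddle, then step toward it.

Call:
apply_moves --claw '[0,0,0,0,0,0]' --dp '[[0,0,3],[0,0,3],[0,0,3],[0,0,3],[-1.5,0,0],[0,0,0]]' --delta_rot '[[0,0,0],[0,0,0],[0,0,0],[0,0,0],[0,0,0],[0,0,0]]'

```text
t: 18.18
ee_pos: [0.4461, 0.0182, 0.19]
tool_rot: [2.221, 2.219, 0.001]
wrist_force: [0.1, 0.2, -0.3]
width: 0.0004
finger_force: 0.0
```

Call:
apply_moves --claw '[0,0,0,0]' --dp '[[-0.4,0,0],[-0.3,0,0],[0,0,0],[0,0,0]]' --delta_rot '[[0,0,0],[0,0,0],[0,0,0],[0,0,0]]'

```text
t: 18.68
ee_pos: [0.4456, 0.0122, 0.1897]
tool_rot: [2.219, 2.221, 0.001]
wrist_force: [0.5, 0.5, 0.9]
width: 0.0002
finger_force: 0.0
```

Call:
apply_moves --claw '[0,0,0,0]' --dp '[[-0.4,0,0],[-0.3,0,0],[0,0,0],[0,0,0]]' --delta_rot '[[0,0,0],[0,0,0],[0,0,0],[0,0,0]]'

```text
t: 19.18
ee_pos: [0.4456, 0.0053, 0.1895]
tool_rot: [2.219, 2.221, 0.001]
wrist_force: [0.2, 2.9, 0.7]
width: 0.0008
finger_force: 1.2
```

Call:
apply_moves --claw '[0,0,0,0]' --dp '[[-0.2,0,0],[-0.2,0,0],[0,0,0],[0,0,0]]' --delta_rot '[[0,0,0],[0,0,0],[0,0,0],[0,0,0]]'

```text
t: 19.68
ee_pos: [0.4456, 0.0012, 0.1895]
tool_rot: [2.219, 2.221, 0.001]
wrist_force: [-0.4, 2.9, 0.8]
width: 0.0006
finger_force: 1.9
```

Call:
apply_moves --claw '[0,0,0]' --dp '[[-0.1,0,0],[0,0,0],[0,0,0]]' --delta_rot '[[0,0,0],[0,0,0],[0,0,0]]'

```text
t: 20.05
ee_pos: [0.4456, 0.0001, 0.1895]
tool_rot: [2.219, 2.221, 0.001]
wrist_force: [-0.7, 5.0, 0.4]
width: 0.0008
finger_force: 2.1
```

Call:
apply_moves --claw '[0,0,0]' --dp '[[-0.1,0,0],[0,0,0],[0,0,0]]' --delta_rot '[[0,0,0],[0,0,0],[0,0,0]]'

```text
t: 20.42
ee_pos: [0.4456, -0.0009, 0.1895]
tool_rot: [2.219, 2.221, 0.001]
wrist_force: [-1.4, 5.3, 0.2]
width: 0.0002
finger_force: 2.3
```

Call:
apply_moves --claw '[0,0,0]' --dp '[[-0.05,0,0],[0,0,0],[0,0,0]]' --delta_rot '[[0,0,0],[0,0,0],[0,0,0]]'

```text
t: 20.8
ee_pos: [0.4456, -0.0014, 0.1895]
tool_rot: [2.219, 2.221, 0.0]
wrist_force: [-0.2, 4.5, 1.2]
width: 0.0004
finger_force: 2.4
```

Call:
apply_moves --claw '[0,0,0]' --dp '[[-0.04,0,0],[0,0,0],[0,0,0]]' --delta_rot '[[0,0,0],[0,0,0],[0,0,0]]'

```text
t: 21.18
ee_pos: [0.4456, -0.0017, 0.1895]
tool_rot: [2.219, 2.221, 0.001]
wrist_force: [-0.1, 5.4, 0.5]
width: 0.0005
finger_force: 2.5
```

Call:
apply_moves --claw '[0,0,0]' --dp '[[-0.04,0,0],[0,0,0],[0,0,0]]' --delta_rot '[[0,0,0],[0,0,0],[0,0,0]]'

```text
t: 21.55
ee_pos: [0.4456, -0.0019, 0.1895]
tool_rot: [2.219, 2.221, 0.001]
wrist_force: [-1.7, 7.4, -0.1]
width: 0.0003
finger_force: 3.7
```

The force jumped from about 5 to 7.4 N, so the paddle is at the pressure point. Holding there.

Call:
apply_moves --claw '[0,0,0,0,0,0,0,0]' --dp '[[0,0,0],[0,0,0],[0,0,0],[0,0,0],[0,0,0],[0,0,0],[0,0,0],[0,0,0]]' --delta_rot '[[0,0,0],[0,0,0],[0,0,0],[0,0,0],[0,0,0],[0,0,0],[0,0,0],[0,0,0]]'

```text
t: 22.55
ee_pos: [0.4456, -0.0019, 0.1895]
tool_rot: [2.219, 2.221, 0.001]
wrist_force: [-1.5, 7.7, 0.2]
width: 0.0001
finger_force: 3.7
```

Call:
apply_moves --claw '[0,0,0,0]' --dp '[[-0.4,0,0],[-0.4,0,0],[-0.06,0,0],[0,0,0]]' --delta_rot '[[0,0,0],[0,0,0],[0,0,0],[0,0,0]]'

```text
t: 23.05
ee_pos: [0.4456, -0.0092, 0.1896]
tool_rot: [2.218, 2.223, 0.003]
wrist_force: [-2.3, 16.9, 1.8]
width: 0.0003
finger_force: 8.3
```

At 16.9 N and 7.3 mm past the pressure point, the trigger is fully in. Holding about a second, then releasing.

Call:
apply_moves --claw '[0,0,0,0,0,0,0,0,0,0,0,0,0,0]' --dp '[[0,0,0],[0,0,0],[0,0,0],[0,0,0],[0,0,0],[0,0,0],[1,0,0],[2,0,0],[1,0,0],[0,0,-3],[0,0,-4],[0,0,-5],[0,0,0],[0,0,0]]' --delta_rot '[[0,0,0],[0,0,0],[0,0,0],[0,0,0],[0,0,0],[0,0,0],[0,0,0],[0,0,0],[0,0,0],[0,0,0],[0,0,0],[0,0,0],[0,0,0],[0,0,0]]'

```text
t: 24.8
ee_pos: [0.4451, 0.0288, 0.3091]
tool_rot: [2.219, 2.22, -0.0]
wrist_force: [0.0, -0.7, -0.2]
width: 0.0005
finger_force: 0.0
```

```bash
python3 -c "
from h import *
plan(.6187,.031,.30,.5)
snap('top','t6'); crop('t6',200,120,440,300,3.3,'t6c')"
```

```text
p [0.4451 0.0288 0.3091] cur yaw 90.0 tilt 0.15 TURN [1.600e-01 1.000e-02 8.951e+01] DP [17.36 -0.07  0.91] rows>= 4 w 0.0005 ff 0.0 wf [ 0.  -0.7 -0.2] t 24.8 j7 [ 0.4   0.08 -0.63  2.06  0.06  1.02 -0.26]
```

View pics/t6c.png

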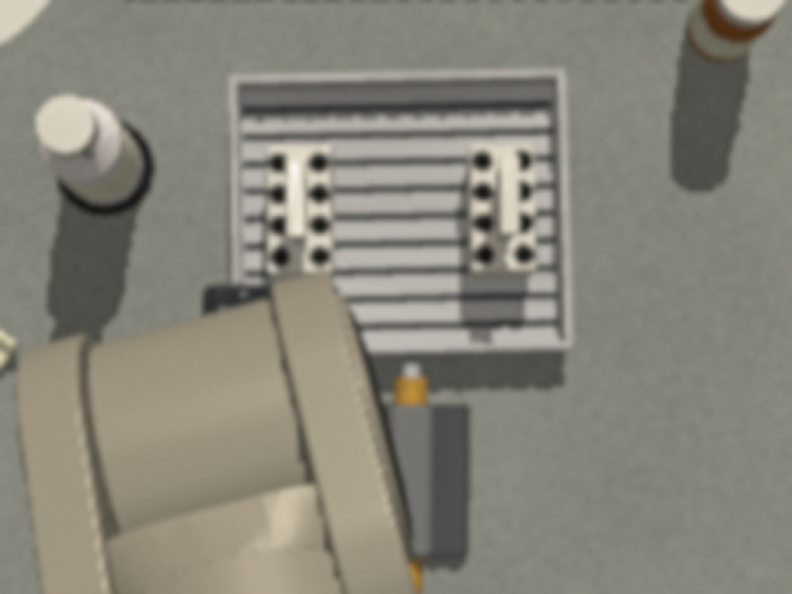

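Both racks are in the tray as placed (fins at about (297,195) and (508,192) in the crop), and the can's cap is up. Going back to the left rack.

Call:
apply_moves --claw '[0.45,0.45,0.45,0.45,0.45,0.45,0.45,0.45,0.45,0.45,0.45,0.45,0.45,0.45,0.45]' --dp '[[0,0,0],[0,0,0],[0,0,0],[0,0,0],[0,0,0],[0,0,0],[0,0,0],[0,0,0],[0,0,0],[4.34,0,0],[4.34,0,0],[4.34,0,0],[4.34,0,0],[0,0,0],[0,0,0]]' --delta_rot '[[0,0,9.95],[0,0,9.95],[0,0,9.95],[0,0,9.95],[0,0,9.95],[0,0,9.95],[0,0,9.95],[0,0,9.95],[0,0,9.9],[0,0,0],[0,0,0],[0,0,0],[0,0,0],[0,0,0],[0,0,0]]'

```text
t: 26.72
ee_pos: [0.6182, 0.0311, 0.3082]
tool_rot: [3.14, 0.016, -0.001]
wrist_force: [-0.8, 0.3, 0.2]
width: 0.0424
finger_force: 0.0
```

```bash
python3 -c "
from h import *
d=load('t6')
for u,v in((298.5,208.5),(503,208)): print(px2w(d,200+u/3.3,120+v/3.3,.045))
for u,v in((296,195),(508,192)): print('fin',px2w(d,200+u/3.3,120+v/3.3,.097))
plan(.6195,.031,.150,.5)"
```

```text
[0.61897299 0.03061826 0.045     ]
[ 0.61885555 -0.11246954  0.045     ]
fin [0.61943206 0.02954018 0.097     ]
fin [ 0.62098591 -0.11149502  0.097     ]
p [0.6182 0.0311 0.3082] cur yaw 0.6 tilt 0.09 TURN [0.07 0.05 0.08] DP [1.300e-01 1.000e-02 1.582e+01] rows>= 4 w 0.0424 ff 0.0 wf [-0.8  0.3  0.2] t 26.725 j7 [ 0.24  0.37 -0.5   1.7   0.2   1.12 -1.89]
```

Call:
apply_moves --claw '[0.45,0.45,0.45,0.45,0.45,0,0,0,0,0,0,0,0,0,0,0]' --dp '[[0.1,0,4],[0,0,4],[0,0,4],[0,0,2.8],[0,0,1],[0,0,0],[0,0,0],[0,0,0],[0,0,0],[0,0,-1.5],[0,0,-4],[0,0,-5],[0,0,-5],[0,0,-2.5],[0,0,0],[0,0,0]]' --delta_rot '[[0,0,0],[0,0,0],[0,0,0],[0,0,0],[0,0,0],[0,0,0],[0,0,0],[0,0,0],[0,0,0],[0,0,0],[0,0,0],[0,0,0],[0,0,0],[0,0,0],[0,0,0],[0,0,0]]'

```text
t: 28.72
ee_pos: [0.6195, 0.0309, 0.3311]
tool_rot: [3.14, 0.015, 0.001]
wrist_force: [-0.1, 0.3, -0.9]
width: 0.0101
finger_force: 15.0
```

```bash
python3 -c "
from h import *
plan(.444,.3955,.330,51)"
```

```text
p [0.6195 0.0309 0.3311] cur yaw 0.6 tilt 0.1 TURN [ 1.000e-01 -1.000e-02 -5.045e+01] DP [ 17.29 -36.58   0.11] rows>= 9 w 0.0101 ff 15.0 wf [-0.1  0.3 -0.9] t 28.725 j7 [ 0.24  0.36 -0.51  1.68  0.19  1.16 -1.88]
```

Call:
apply_moves --claw '[0,0,0,0,0,0,0,0,0,0,0,0,0,0,0,0,0]' --dp '[[0,0,0],[0,0,0],[0,0,0],[0,0,0],[0,0,0],[1.73,-3.66,0],[1.73,-3.66,0],[1.73,-3.66,0],[1.73,-3.66,0],[1.73,-3.66,0],[1.73,-3.66,0],[1.73,-3.66,0],[1.73,-3.66,0],[1.73,-3.66,0],[1.73,-3.66,0],[0,0,0],[0,0,0]]' --delta_rot '[[0,0,-10.09],[0,0,-10.09],[0,0,-10.09],[0,0,-10.09],[0,0,-10.09],[0,0,0],[0,0,0],[0,0,0],[0,0,0],[0,0,0],[0,0,0],[0,0,0],[0,0,0],[0,0,0],[0,0,0],[0,0,0],[0,0,0]]'

```text
t: 30.85
ee_pos: [0.4443, 0.3952, 0.3299]
tool_rot: [2.833, 1.352, -0.001]
wrist_force: [1.6, -0.1, -1.9]
width: 0.01
finger_force: 15.0
```

```bash
python3 -c "
from h import *
plan(.444,.3955,.1555,51)"
```

```text
p [0.4443 0.3952 0.3299] cur yaw 51.0 tilt 0.14 TURN [0.11 0.1  0.01] DP [-0.   -0.04 17.44] rows>= 4 w 0.01 ff 15.0 wf [ 1.6 -0.1 -1.9] t 30.85 j7 [-0.2   0.38 -0.81  1.72  0.3   1.17 -1.77]
```

Call:
apply_moves --claw '[0,0,0,0,0,0,0,0,0.2,0.4,0.4,0.4,0.4,0.4,0.4,0.4,0.4]' --dp '[[0,0,4],[0,0,4],[0,0,4],[0,0,3],[0,0,1.5],[0,0,0.6],[0,0,0.35],[0,0,0],[0,0,0],[0,0,0],[0,0,0],[0,0,-3],[0,0,-5],[0,0,-5],[0,0,-3],[0,0,0],[0,0,0]]' --delta_rot '[[0,0,0],[0,0,0],[0,0,0],[0,0,0],[0,0,0],[0,0,0],[0,0,0],[0,0,0],[0,0,0],[0,0,0],[0,0,0],[0,0,0],[0,0,0],[0,0,0],[0,0,0],[0,0,0],[0,0,0]]'

```text
t: 32.98
ee_pos: [0.4443, 0.3955, 0.3158]
tool_rot: [2.833, 1.351, 0.001]
wrist_force: [0.4, 0.5, -0.5]
width: 0.0377
finger_force: 0.0
```

```bash
python3 -c "
from h import *
plan(.6195,-.112,.31,.5)
snap('scene','s7')"
```

```text
p [0.4443 0.3955 0.3158] cur yaw 51.0 tilt 0.14 TURN [ 1.40e-01 -3.00e-02  5.05e+01] DP [17.08 50.9   0.58] rows>= 11 w 0.0377 ff 0.0 wf [ 0.4  0.5 -0.5] t 32.975 j7 [-0.2   0.39 -0.81  1.74  0.31  1.15 -1.78]
```

View pics/s7.png

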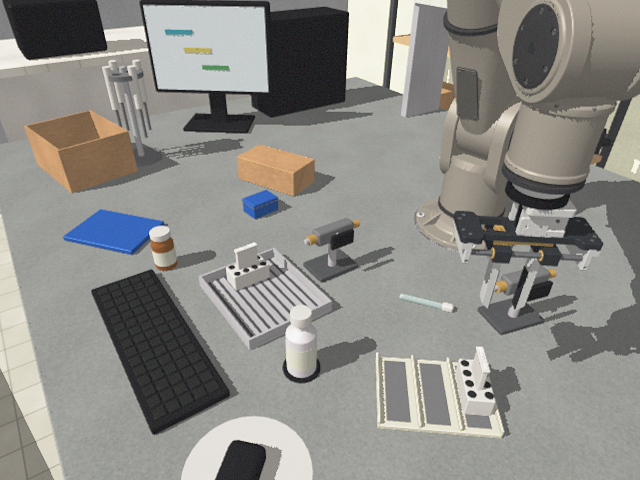

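The first rack stands in its lane at (478,385), and rack B is unmoved in the tray (fin at about (246,255)). Fetching rack B.

Call:
apply_moves --claw '[0.45,0.45,0.45,0.45,0.45,0.45,0.45,0.45,0.45,0.45,0.45,0.45,0.45,0.45,0.45,0.45,0.45,0.45,0.45]' --dp '[[0,0,0],[0,0,0],[0,0,0],[0,0,0],[0,0,0],[1.423,4.242,0],[1.423,4.242,0],[1.423,4.242,0],[1.423,4.242,0],[1.423,4.242,0],[1.423,4.242,0],[1.423,4.242,0],[1.423,4.242,0],[1.423,4.242,0],[1.423,4.242,0],[1.423,4.242,0],[1.423,4.242,0],[0,0,0],[0,0,0]]' --delta_rot '[[0,0,10.1],[0,0,10.1],[0,0,10.1],[0,0,10.1],[0,0,10.1],[0,0,0],[0,0,0],[0,0,0],[0,0,0],[0,0,0],[0,0,0],[0,0,0],[0,0,0],[0,0,0],[0,0,0],[0,0,0],[0,0,0],[0,0,0],[0,0,0]]'

```text
t: 35.4
ee_pos: [0.6192, -0.111, 0.3164]
tool_rot: [3.141, 0.014, 0.0]
wrist_force: [-0.3, 0.2, -0.2]
width: 0.0423
finger_force: 0.0
```

```bash
python3 -c "
from h import *
plan(.6195,-.112,.150,.5)"
```

```text
p [ 0.6192 -0.111   0.3164] cur yaw 0.5 tilt 0.03 TURN [ 0.03 -0.    0.03] DP [ 0.03  0.1  16.64] rows>= 4 w 0.0423 ff 0.0 wf [-0.3  0.2 -0.2] t 35.4 j7 [ 0.39  0.37 -0.4   1.68  0.16  1.13 -1.62]
```

Call:
apply_moves --claw '[0.45,0.45,0.45,0.45,0.45,0,0,0,0,0,0,0,0,0,0,0]' --dp '[[0,0.1,4],[0,0,4],[0,0,4],[0,0,3.6],[0,0,1],[0,0,0],[0,0,0],[0,0,0],[0,0,0],[0,0,-1.5],[0,0,-4],[0,0,-5],[0,0,-5],[0,0,-2.5],[0,0,0],[0,0,0]]' --delta_rot '[[0,0,0],[0,0,0],[0,0,0],[0,0,0],[0,0,0],[0,0,0],[0,0,0],[0,0,0],[0,0,0],[0,0,0],[0,0,0],[0,0,0],[0,0,0],[0,0,0],[0,0,0],[0,0,0]]'

```text
t: 37.4
ee_pos: [0.6191, -0.1127, 0.3308]
tool_rot: [3.14, 0.014, 0.001]
wrist_force: [0.6, 0.5, -2.8]
width: 0.01
finger_force: 15.0
```

```bash
python3 -c "
from h import *
plan(.546,.3125,.330,51)"
```

```text
p [ 0.6191 -0.1127  0.3308] cur yaw 0.5 tilt 0.09 TURN [ 9.000e-02 -1.000e-02 -5.049e+01] DP [ 28.44 -32.44   0.08] rows>= 9 w 0.01 ff 15.0 wf [ 0.6  0.5 -2.8] t 37.4 j7 [ 0.39  0.36 -0.4   1.66  0.15  1.15 -1.61]
```

Call:
apply_moves --claw '[0,0,0,0,0,0,0,0,0,0,0,0,0,0,0,0,0,0]' --dp '[[0,0,0],[0,0,0],[0,0,0],[0,0,0],[0,0,0],[2.585,-2.95,0],[2.585,-2.95,0],[2.585,-2.95,0],[2.585,-2.95,0],[2.585,-2.95,0],[2.585,-2.95,0],[2.585,-2.95,0],[2.585,-2.95,0],[2.585,-2.95,0],[2.585,-2.95,0],[2.585,-2.95,0],[0,0,0],[0,0,0]]' --delta_rot '[[0,0,-10.1],[0,0,-10.1],[0,0,-10.1],[0,0,-10.1],[0,0,-10.1],[0,0,0],[0,0,0],[0,0,0],[0,0,0],[0,0,0],[0,0,0],[0,0,0],[0,0,0],[0,0,0],[0,0,0],[0,0,0],[0,0,0],[0,0,0]]'

```text
t: 39.65
ee_pos: [0.5462, 0.3119, 0.3296]
tool_rot: [2.834, 1.352, -0.001]
wrist_force: [0.4, -0.7, -1.4]
width: 0.0097
finger_force: 15.0
```

```bash
python3 -c "
from h import *
plan(.546,.3125,.1555,51)"
```

```text
p [0.5462 0.3119 0.3296] cur yaw 51.0 tilt 0.13 TURN [0.09 0.1  0.01] DP [ 0.04 -0.05 17.41] rows>= 4 w 0.0097 ff 15.0 wf [ 0.4 -0.7 -1.4] t 39.65 j7 [-0.09  0.41 -0.71  1.65  0.29  1.19 -1.54]
```

Call:
apply_moves --claw '[0,0,0,0,0,0,0,0,0.2,0.4,0.4,0.4,0.4,0.4,0.4,0.4,0.4]' --dp '[[0,-0.05,4],[0,0,4],[0,0,4],[0,0,3],[0,0,1.5],[0,0,0.6],[0,0,0.35],[0,0,0],[0,0,0],[0,0,0],[0,0,0],[0,0,-3],[0,0,-5],[0,0,-5],[0,0,-3],[-4,0,-4],[-5,0,0]]' --delta_rot '[[0,0,0],[0,0,0],[0,0,0],[0,0,0],[0,0,0],[0,0,0],[0,0,0],[0,0,0],[0,0,0],[0,0,0],[0,0,0],[0,0,0],[0,0,0],[0,0,0],[0,0,0],[0,0,0],[0,0,0]]'

```text
t: 41.78
ee_pos: [0.4891, 0.2435, 0.3587]
tool_rot: [2.833, 1.354, 0.008]
wrist_force: [0.6, -0.9, 0.3]
width: 0.0373
finger_force: 0.0
```

Call:
apply_moves --claw '[0.4,0.4,0.4,0.4,0.4,0.4,0.4,0.4,0.4]' --dp '[[0,5,0],[0,5,0],[0,5,0],[0,5,0],[0,5,0],[0,5,0],[0,5,0],[0,0,0],[0,0,0]]' --delta_rot '[[0,0,0],[0,0,0],[0,0,0],[0,0,0],[0,0,0],[0,0,0],[0,0,0],[0,0,0],[0,0,0]]'

```text
t: 42.9
ee_pos: [0.761, 0.0232, 0.3567]
tool_rot: [2.834, 1.353, 0.001]
wrist_force: [-0.0, 0.7, 0.3]
width: 0.0375
finger_force: 0.0
```

```bash
python3 -c "
from h import *
snap('scene','s8'); snap('top','t8')
a=cv2.imread('pics/s8.png')[140:460,150:550]; b=cv2.imread('pics/t8.png')[120:440,60:480]
cv2.imwrite('pics/f8.png',np.hstack([cv2.resize(a,(400,320)),cv2.resize(b,(400,305))[:305] if 0 else cv2.resize(b,(400,320))]))"
```

```text
(no output)
```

View pics/f8.png

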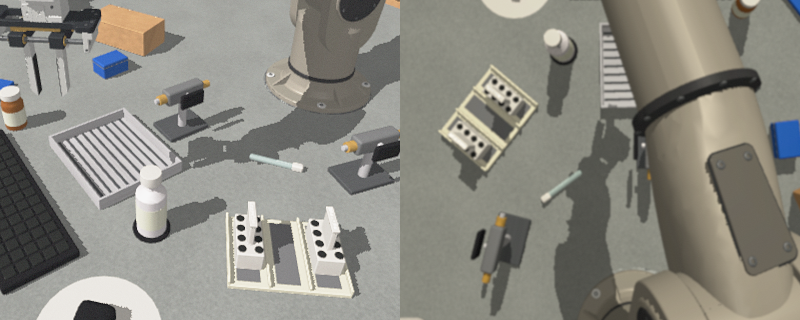

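Both racks stand in separate lanes with the arm clear. One enlarged check of the deck.

```bash
python3 -c "
from h import *
crop('t8',95,175,215,300,4.8,'t8c')"
```

```text
(no output)
```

View pics/t8c.png

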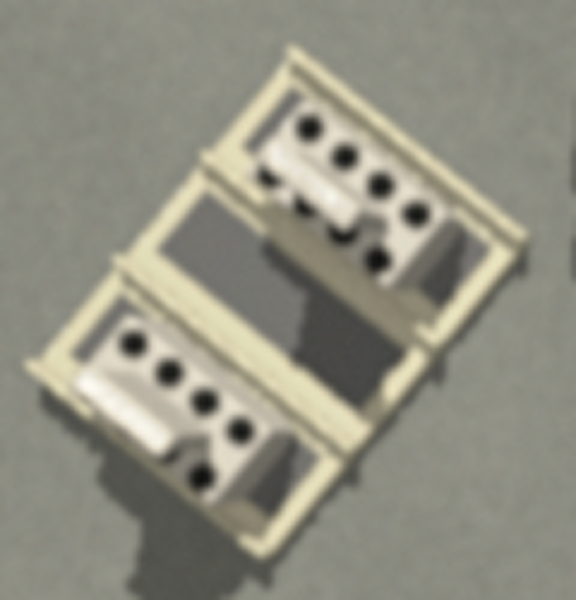

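The crop shows both racks aligned with the deck's outer lanes, between the ribs and wholly on the deck. Handing in.

```bash
python3 -c "
from h import *
print(bot.close_job())"
```

```text
the job is handed in; nothing more can be done
None
```

I handed the job in at about 43 s: both racks went into the tray, the can's cap and both trigger stages were worked in order, and the racks now stand in separate lanes of the deck with no bystander touched. The hand-in returned no score.

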